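# Nest the sieves and set out the sample at the sieve shaker

## Task

Get the sieve shaker ready for the next sample: nest the three sieves squarely on its receiver pan, the fine one (blue) at the bottom, the medium one (green) on it and the coarse one (yellow) on top, each fully seated in the one below. Stand the sample bottle (the small clear glass weighing bottle with a knobbed lid) upright on the worktop close beside the shaker on its left, level with the sieves, where it is handy for pouring. The sample still has to go in, so leave the sieve lid lying where it is, and do not disturb the brown bottle behind.

Things in the scene. Friction and masses are not known exactly. Their poses are not given: they have to be found in the camera images.
- shaker: Bench sieve shaker, fixed: white box from x -75 to +50 mm, y -55 to +55 mm, 38 mm high, black front panel with display and knob on its -x side, facing the robot within 12 degrees; its steel receiver pan is clipped on top. Origin on the worktop under the pan's axis; y points to its left, z up. Beside it on the left: bottle's middle about 100 mm along +y, 0 in x.
- pan_rim (a point): Centre of the open top of the receiver pan, a round steel cup on the shaker: 58 mm outside and 53 mm inside diameter, rim 76 mm above the worktop, floor at 50 mm. A sieve seats with its skirt inside and its wall on the rim; origins then are at height 66 mm (fine), 100 mm (medium) and 134 mm (coarse). Axes as the shaker's.
- fine_sieve: Fine sieve: BLUE frame, light grey fine mesh. 58 mm across, 44 mm high: lowest 10 mm a narrower skirt (47 mm, tapering to 40 mm), above it a straight wall 34 mm high, 2.5 mm thick, open at the top (53 mm inside). A skirt drops into an open top with 2 to 3 mm play until the wall rests on the rim below. Loose, 80 g. Origin: centre of the skirt's underside, z up.
- medium_sieve: Medium sieve: GREEN frame, dark grey mesh of 3 mm. Same make as fine_sieve: 58 mm across, 44 mm high, lowest 10 mm a narrower skirt. Loose, 80 g. Origin: centre of the skirt's underside, z up. Seated on another sieve, its origin is 34 mm above that sieve's.
- coarse_sieve: Coarse sieve: YELLOW frame, wide 6 mm wire mesh over black. Same make as fine_sieve: 58 mm across, 44 mm high, lowest 10 mm a narrower skirt. Loose, 80 g. Origin: centre of the skirt's underside, z up. Seated on another sieve, its origin is 34 mm above that sieve's.
- sample_bottle: Sample bottle: small clear glass weighing bottle with a ground-in glass lid, 65 mm high: body 30 mm in diameter up to 38 mm, wider collar 35 mm in diameter from 42 to 53 mm, round glass knob 16 mm across on top (55 to 65 mm); the lid is fixed. Loose, about 40 g, stands upright. Origin: centre of its underside, z up.
- sieve_lid: Sieve lid: steel disc 58 mm across with a black knob on top, 30 mm high over all, lying loose on the worktop, knob up. It stays where it is. Origin: centre of its underside.
- flask: Tall glass conical flask, 83 mm wide at the foot, standing fixed on the magnetic stirrer at the back; its top is 200 mm above the worktop. Not part of the job, only to be kept clear of. Origin: centre of its underside.
- brown_bottle: Brown glass bottle with a black cap, 60 mm in diameter, 125 mm high, loose, standing behind the shaker near the far edge. It stays where it is. Origin: centre of its underside.
Things that resemble listed ones, but are neither listed nor needed, are in the scene too. What is shaped like the fine_sieve but orange is not meant.

How it is judged:
By the outcome, as a careful person would: the job done as asked, in the order asked, and still so for the second after the job is handed in, with the robot touching nothing.
It also fails if it takes over 102 s, if anything falls off the work surface, if the arm or the gripper's body presses on something with over 40 N, if the wrist force passes 120 N, or if a joint passes its speed limit or range.

## Robot

A 6-joint arm with a two-finger parallel gripper is mounted at the origin on a cart in front of the work surface, level with it; the furniture and walls round the work are solid. World frame = base frame: x ahead of the robot, y to its left, z up, the work surface at z = 0. Lengths are in m, angles in rad, forces in N, time in s.
With the tool pointing down it reaches from about 0.3 to 0.825 m from the base axis. Payload 5.4 kg.
Tool frame: the origin (TCP) lies midway between the tips of the shut fingers; the grasp point (between the pads) lies 19 mm behind it; z points along the fingers, y is the line along which they close (so a half turn about z gives the same grasp; the last joint's range is limited). The gripper opens to 92 mm and grips with 3 to 60 N. Pads are 20 mm wide; open, the fingers measure 128 mm over their backs; the gripper's body (75 mm by 189 mm) begins 69 mm behind the grasp point.
Start: joints at [-1.345, 0.158, 1.597, -0, 1.386, -0.21], TCP at [0.243, -0.521, 0.215] pointing down, gripper open.
Joint ranges: [-2.91, 2.91], [-0.94, 2.29], [0.18, 2.7], [-1.29, 4.43], [0.17, 2.64], [-3, 3]. Speed limits (rad/s): [2.57, 2.57, 3.14, 3.14, 3.14, 3.14].

## Interface

Orientations are given as [roll, pitch, yaw] about the fixed x, y, z axes, in that order (R = Rz(yaw) Ry(pitch) Rx(roll)).
In Python, from bench import * gives the robot as it stands. The module is installed in compiled form; this text tells all that it offers.
- The arm moves only by the tool play_rows, never from a script. Its argument "deltas" is a list of rows, each an object with "linear": the shift along the tool's x, y, z in cm, a list of three; "rotation": the turn, a rotation vector about the tool's x, y, z in rad, a list of three; "grip": the closure, from 0 (fully open) to 1 (shut). A call has 1 to 5 rows; each row shifts and turns the commanded pose from where the row before left it, along the tool's axes as they then stand; what a row does not reach is not made up. A row lasts 1/12 s, in which the tool goes at most 41.7 mm and 7.16 degrees, less where a joint would pass 70% of its speed; a pose out of reach is approached as far as the arm can. A call is refused whole if a number of a shift passes 4.17 or a number of a turn 0.125, either way. A call with a gripper value outside its range is refused whole. The fingers move at their own pace and stop on an object; "squeeze" is the grip in N (left out, the last holds). Time passes only in rows, so rows that do not move let the fingers close. It gives the time, the measured TCP pose, the force, the opening and the grip force at its end, in the units of the state.
- read_state(): the state, without advancing time (a new reading comes with each control period).
- camera(name): name is "side" or "top"; returns (picture, depth): 420x560x3 uint8, blue, green, red; 420x560 float32, m along the optical axis (not along the pixel's ray), 0 where there is no reading.
- calibration(name): a dict with "K" (3x3 intrinsics, pixels), "k1" (the pictures are not rectified: a ray, as slopes to the right and down, at radius r is drawn at 1 + k1 r^2 times it, then the intrinsics apply), "T" (4x4, takes a point from camera to world coordinates). Camera axes: x right, y up, looking along -z (the intrinsics and any distortion apply to the point x, -y, -z); pixel columns grow to the right and rows downward; lengths in m; the calibration is good to about 2 mm. A picture is of the moment at which its call begins. calibration takes no time and is no camera call.
- close_job(): hands the job in; it is judged then, once.
Trained networks look in the newest picture that a camera, given by its name, has taken for a name from the list of things; names that differ only in an ending like _2 or _b are one class to them, and where a whole thing is asked for, a point or a joint stands for the part that bears it (a point fixed in the world has none). Each returns a list of dicts, best first, with "confidence" (0 to 1); they miss things now and then, are a little off and sometimes report something else, mostly with a low value. They report only what shows in the picture. A call takes as long as a camera call. They do not tell look-alikes from the thing itself.
- search_frame(camera, thing): "point" ([column, row] as shares, 0 to 1, of the picture: columns of its width, rows of its height, amid what is visible of it).
The state is a dict: "t": time; "q": joint angles; "qvel": joint speeds; "joint_torque": joint torques, N m; "tool_pos": TCP position; "ee_rot": TCP orientation; "force": force on the tool from outside, world axes, zero at the start; "wrist_torque": the same for the moment, N m; "width": finger opening in m; "gripper_force": force on a finger pad.
Only numpy, scipy, OpenCV 4.12 (cv2) and the standard library are available. Lean on these libraries where they do the work, as an engineer would, in place of code of your own. Each camera call takes 0.05 s, during which the arm holds its last target. There are 200 camera calls.

## Working session

There is one attempt and no reset: what is moved stays moved. The work goes in short steps, Python scripts to look and compute and a tool call to move; the robot and the scene stay as the last step left them, time stands still between calls to the robot, and variables do not carry over. Pictures are saved under pics/ and viewed, at most 15 in all, crops included, and the job is handed in when it is done.

Besides the shell and the picture viewer there is one more tool, called as name(argument=value, ...) on one line, values as JSON. play_rows: Moves the arm, as the interface text tells. Its arguments: {"type":"object","properties":{"deltas":{"type":"array"},"squeeze":{"type":"number"}},"required":["deltas"]}

```bash
mkdir -p pics
cat > h.py <<'E'
from bench import *
import numpy as np, cv2
def pts(cam, d):
    c=calibration(cam);K=np.array(c["K"]);T=np.array(c["T"]);k=c["k1"]
    v,u=np.mgrid[0:d.shape[0],0:d.shape[1]]
    x=(u-K[0,2])/K[0,0];y=(v-K[1,2])/K[1,1]
    a,b=x.copy(),y.copy()
    for _ in range(8):
        s=1+k*(a*a+b*b);a=x/s;b=y/s
    P=np.stack([a*d,-b*d,-d],-1)
    W=P@T[:3,:3].T+T[:3,3]
    W[d==0]=np.nan
    return W
def look(cam,n=None):
    im,d=camera(cam)
    if n: cv2.imwrite(f"pics/{n}.png",im)
    return im,pts(cam,d)
E
python3 - <<'E'
from h import *
for c in("top","side"):
    im,W=look(c,c+"0")
    np.save(c+"W.npy",W)
    print(c,np.round(calibration(c)["T"],3).tolist())
s=read_state();print(s["t"],s["tool_pos"],s["ee_rot"],s["width"])
E
```

```text
top [[-0.004, 0.981, -0.194, 0.395], [-1.0, -0.004, -0.001, -0.265], [-0.001, 0.194, 0.981, 0.928], [0.0, 0.0, 0.0, 1.0]]
side [[-1.0, -0.002, 0.031, 0.561], [0.03, -0.345, 0.938, 0.507], [0.009, 0.939, 0.345, 0.386], [0.0, 0.0, 0.0, 1.0]]
0.1 [ 0.24254148 -0.52071259  0.21371244] [-3.13991192e+00 -3.66897117e-04  4.35722619e-01] 0.0916303507050259
```

View pics/top0.png

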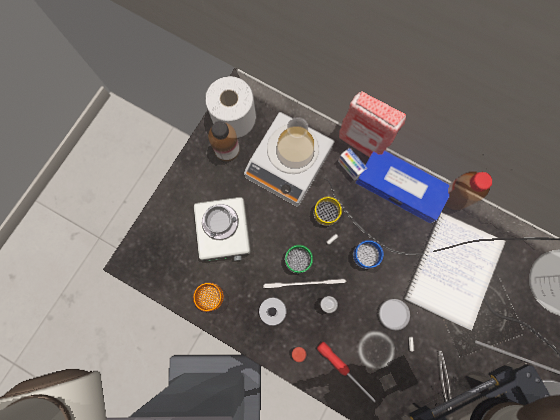

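View pics/side0.png

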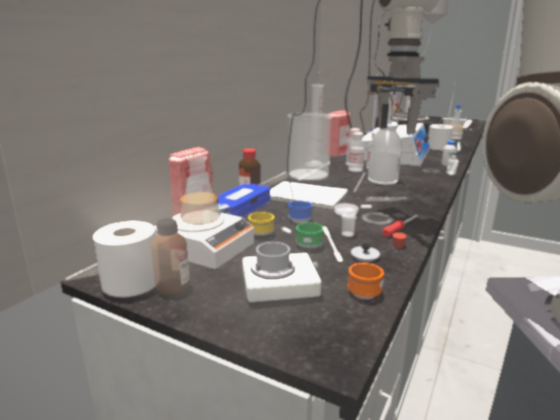

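The top view shows the yellow sieve at (327,211), green (298,259), blue (368,255), and the orange decoy at (208,297). The pan is at (220,220), the lid at (272,312) and the brown bottle at (224,140). Sample bottle candidates are (329,304), the disc at (394,314) and the dish at (375,348). I'll measure these and take a close crop.

Run:
```python
from h import *
im=cv2.imread("pics/top0.png");W=np.load("topW.npy");sd=cv2.imread("pics/side0.png")
a=cv2.resize(im[270:370,250:420],None,fx=4,fy=4,interpolation=cv2.INTER_CUBIC)[:,:400*2]
a=cv2.resize(im[280:370,250:410],(480,270),interpolation=cv2.INTER_CUBIC)
b=cv2.resize(sd[190:270,300:420],(405,270),interpolation=cv2.INTER_CUBIC)
c=cv2.resize(im[190:270,170:250],(300,300),interpolation=cv2.INTER_CUBIC)
d=cv2.resize(im[190:280,270:400],(433,300),interpolation=cv2.INTER_CUBIC)
o=np.zeros((570,800,3),np.uint8);o[:270,:480]=a;o[:270,480:800]=b[:,:320];o[270:,:300]=c;o[270:,300:733]=d
cv2.imwrite("pics/crop.png",o)
for n in("sample_bottle","shaker","fine_sieve","medium_sieve","coarse_sieve","sieve_lid"):
    for r in [0]:
        print(n,[(round(x["confidence"],2),np.round(np.array(x["point"])*[560,420]).tolist()) for x in search_frame("top",n)][:3])
hsv=cv2.cvtColor(im,cv2.COLOR_BGR2HSV)
def fit(name,u0,v0,r,zlo,zhi):
    S=W[v0-r:v0+r,u0-r:u0+r].reshape(-1,3)
    m=(S[:,2]>zlo)&(S[:,2]<zhi);P=S[m]
    if len(P)<5: print(name,"few",np.nanmax(S[:,2]));return
    A=np.c_[P[:,:2],np.ones(len(P))];s=np.linalg.lstsq(A,(P[:,:2]**2).sum(1),rcond=None)[0]
    c=s[:2]/2;h,w=P[:,:2].min(0),P[:,:2].max(0)
    print(name,len(P),"circ",c.round(4),"R",np.sqrt(s[2]+c@c).round(4),"bbox mid",((h+w)/2).round(4),(w-h).round(4),"zmax",P[:,2].max().round(4))
fit("yellow",327,211,18,.037,.06)
fit("green",298,259,18,.037,.06)
fit("blue",368,255,18,.037,.06)
fit("orange",208,297,18,.037,.06)
fit("pan",220,220,24,.068,.09)
fit("shk",220,230,36,.030,.045)
fit("bottle",329,304,13,.03,.08)
fit("bottletop",329,304,13,.05,.08)
fit("lid",272,312,16,.012,.04)
fit("disc",394,314,18,.01,.2)
fit("brown",224,140,18,.11,.14)
for u,v in((150,220),(160,222),(172,222),(180,222),(130,260)): print(u,v,W[v,u].round(3))
S=W[190:265,180:260].reshape(-1,3);P=S[(abs(S[:,2]-.038)<.006)][:,:2].astype(np.float32)
print(cv2.minAreaRect(P*1000))
```

```text
sample_bottle [(0.71, [328.0, 304.0])]
shaker [(0.68, [224.0, 228.0])]
fine_sieve [(0.97, [370.0, 253.0]), (0.6, [206.0, 293.0])]
medium_sieve [(0.65, [299.0, 260.0])]
coarse_sieve [(0.74, [330.0, 209.0])]
sieve_lid [(0.9, [271.0, 311.0])]
yellow 114 circ [ 0.5796 -0.3658] R 0.0275 bbox mid [ 0.5797 -0.3651] [0.0569 0.0561] zmax 0.0462
green 115 circ [ 0.4744 -0.3012] R 0.0275 bbox mid [ 0.4746 -0.3008] [0.0573 0.0554] zmax 0.0473
blue 130 circ [ 0.4842 -0.45  ] R 0.0274 bbox mid [ 0.4837 -0.4505] [0.0553 0.0574] zmax 0.047
orange 130 circ [ 0.3965 -0.1109] R 0.0274 bbox mid [ 0.3966 -0.1113] [0.0552 0.056 ] zmax 0.0483
pan 137 circ [ 0.5546 -0.1326] R 0.0273 bbox mid [ 0.5543 -0.1328] [0.0556 0.0567] zmax 0.079
shk 2004 circ [ 0.5437 -0.1338] R 0.0542 bbox mid [ 0.5411 -0.1351] [0.1361 0.1213] zmax 0.045
bottle 226 circ [ 0.3802 -0.3619] R 0.0121 bbox mid [ 0.3803 -0.3618] [0.0322 0.0339] zmax 0.0679
bottletop 102 circ [ 0.3801 -0.3626] R 0.009 bbox mid [ 0.3794 -0.3619] [0.026  0.0307] zmax 0.0679
lid 327 circ [ 0.3656 -0.2442] R 0.0193 bbox mid [ 0.3656 -0.2451] [0.054  0.0556] zmax 0.0336
disc 772 circ [ 0.3626 -0.5078] R 0.0241 bbox mid [ 0.3622 -0.5084] [0.0682 0.0705] zmax 0.0205
brown 238 circ [ 0.7316 -0.1394] R 0.0125 bbox mid [ 0.7322 -0.139 ] [0.0318 0.034 ] zmax 0.1291
150 220 [ 0.567  0.031 -0.   ]
160 222 [ 0.562  0.008 -0.001]
172 222 [ 0.562 -0.019  0.001]
180 222 [ 0.561 -0.038  0.003]
130 260 [ 0.477  0.07  -0.001]
((541.7034301757812, -134.26202392578125), (127.03008270263672, 109.73938751220703), 7.728987216949463)
```

View pics/crop.png

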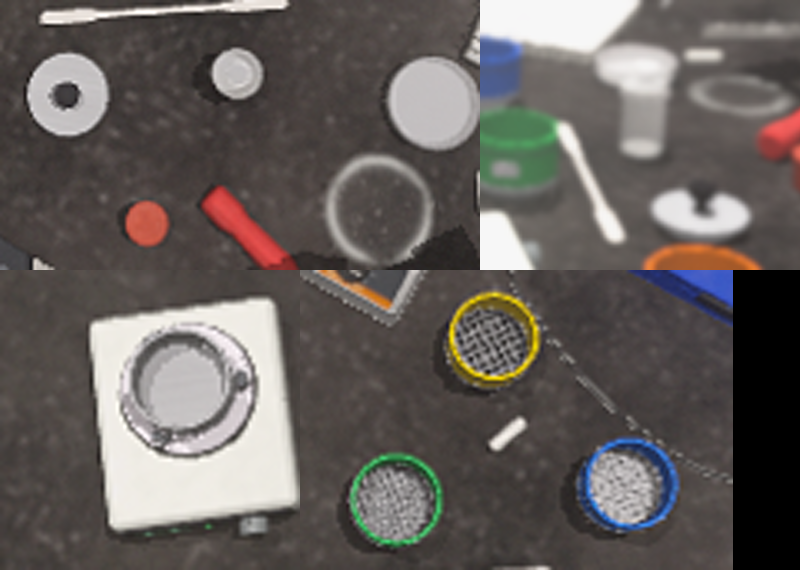

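The bottle is at (329,304): clear glass with a knob, 65 mm high. The lid (272,312), the disc (394,314) and the glass dish (375,348) are ruled out. All three sieves match on size and height, and the shaker yaw is about +7.6°. I'll start with blue.

```bash
cat > go.py <<'E'
from h import *
import sys, math
def plan(ws, yaw=None):
    s=read_state();p=np.array(s["tool_pos"]);y=s["ee_rot"][2]
    print("t",round(s["t"],2),"p",p.round(4),"rot",np.round(s["ee_rot"],4),"w",round(s["width"],4),"F",np.round(s["force"],1))
    for w in ws:
        d=np.array(w[:3])-p; t=np.array([d[0]*math.cos(y)+d[1]*math.sin(y), d[0]*math.sin(y)-d[1]*math.cos(y), -d[2]])*100
        n=max(1,math.ceil(np.linalg.norm(t)/4.0)); print(w,"total cm",t.round(2),"rows",n,"each",(t/n).round(2)); p=np.array(w[:3])
if __name__=="__main__": plan(eval(sys.argv[1]))
E
python3 go.py "[(.484,-.450,.10),(.484,-.450,.016)]"
python3 - <<'E'
from h import *
W=np.load("topW.npy")
for n,u0,u1,v0,v1,z in(("flask",265,330,110,180,.15),("stir",245,335,110,205,.03)):
    S=W[v0:v1,u0:u1].reshape(-1,3);P=S[S[:,2]>z];print(n,len(P),P.min(0).round(3),P.max(0).round(3))
E
```

```text
t 0.4 p [ 0.2427 -0.5212  0.2145] rot [-3.1414e+00 -1.0000e-04  4.3580e-01] w 0.0919 F [ 0.7 -0.2  0.5]
(0.484, -0.45, 0.1) total cm [24.88  3.73 11.45] rows 7 each [3.55 0.53 1.64]
(0.484, -0.45, 0.016) total cm [0.  0.  8.4] rows 3 each [0.  0.  2.8]
flask 439 [ 0.683 -0.315  0.15 ] [ 0.723 -0.275  0.2  ]
stir 4944 [ 0.592 -0.387  0.03 ] [ 0.816 -0.184  0.2  ]
```

play_rows(deltas=[{"linear":[3.55,0.53,1.64],"rotation":[0,0,0],"grip":0},{"linear":[3.55,0.53,1.64],"rotation":[0,0,0],"grip":0},{"linear":[3.55,0.53,1.64],"rotation":[0,0,0],"grip":0},{"linear":[3.55,0.53,1.64],"rotation":[0,0,0],"grip":0},{"linear":[3.55,0.53,1.64],"rotation":[0,0,0],"grip":0}], squeeze=15)

```text
t: 0.82
tool_pos: [0.4163, -0.4697, 0.1319]
ee_rot: [3.141, -0.0, 0.435]
force: [0.1, -0.5, 0.5]
width: 0.0921
gripper_force: 0.0
```

play_rows(deltas=[{"linear":[3.55,0.53,1.64],"rotation":[0,0,0],"grip":0},{"linear":[3.55,0.53,1.64],"rotation":[0,0,0],"grip":0},{"linear":[0,0,0],"rotation":[0,0,0],"grip":0},{"linear":[0,0,0],"rotation":[0,0,0],"grip":0},{"linear":[0,0,0],"rotation":[0,0,0],"grip":0}])

```text
t: 1.23
tool_pos: [0.4834, -0.4503, 0.1001]
ee_rot: [3.141, 0.0, 0.436]
force: [-0.2, 0.5, 0.5]
width: 0.0921
gripper_force: 0.0
```

play_rows(deltas=[{"linear":[0.08,0,2.8],"rotation":[0,0,0],"grip":0},{"linear":[0,0,2.8],"rotation":[0,0,0],"grip":0},{"linear":[0,0,1.8],"rotation":[0,0,0],"grip":0},{"linear":[0,0,1.0],"rotation":[0,0,0],"grip":0},{"linear":[0,0,0],"rotation":[0,0,0],"grip":0}], squeeze=15)

```text
t: 1.65
tool_pos: [0.4824, -0.4494, 0.0142]
ee_rot: [-3.138, 0.001, 0.434]
force: [0.0, 0.2, -0.2]
width: 0.0919
gripper_force: 0.0
```

play_rows(deltas=[{"linear":[0,0,0],"rotation":[0,0,0],"grip":1},{"linear":[0,0,0],"rotation":[0,0,0],"grip":1},{"linear":[0,0,0],"rotation":[0,0,0],"grip":1},{"linear":[0,0,0],"rotation":[0,0,0],"grip":1},{"linear":[0,0,0],"rotation":[0,0,0],"grip":1}])

```text
t: 2.07
tool_pos: [0.4848, -0.4503, 0.017]
ee_rot: [3.14, -0.0, 0.436]
force: [0.9, -0.9, 0.1]
width: 0.0607
gripper_force: 0.5
```

play_rows(deltas=[{"linear":[0,0,0],"rotation":[0,0,0],"grip":1},{"linear":[0,0,0],"rotation":[0,0,0],"grip":1},{"linear":[0,0,-1.0],"rotation":[0,0,0],"grip":1},{"linear":[0,0,-3.0],"rotation":[0,0,0],"grip":1},{"linear":[0,0,-4.0],"rotation":[0,0,0],"grip":1}])

```text
t: 2.48
tool_pos: [0.4822, -0.4467, 0.0926]
ee_rot: [-3.132, 0.002, 0.436]
force: [0.4, 0.2, -1.2]
width: 0.0584
gripper_force: 15.0
```

play_rows(deltas=[{"linear":[0,0,-4.0],"rotation":[0,0,0],"grip":1},{"linear":[0,0,-1.0],"rotation":[0,0,0],"grip":1},{"linear":[0,0,0],"rotation":[0,0,0],"grip":1}])

```text
t: 2.73
tool_pos: [0.4862, -0.4519, 0.1513]
ee_rot: [3.133, -0.002, 0.436]
force: [-0.5, 0.3, -1.3]
width: 0.0584
gripper_force: 15.0
```

```bash
python3 go.py "[(.5546,-.1326,.145),(.5546,-.1326,.105)]"
python3 - <<'E'
from h import *
im,W=look("top");cv2.imwrite("pics/a.png",np.hstack([im[150:350,180:460],look("side")[0][100:300,230:510]]))
E
```

```text
t 2.73 p [ 0.4862 -0.4519  0.1513] rot [ 3.1328e+00 -1.9000e-03  4.3600e-01] w 0.0584 F [-0.5  0.3 -1.3]
(0.5546, -0.1326, 0.145) total cm [ 19.68 -26.06   0.63] rows 9 each [ 2.19 -2.9   0.07]
(0.5546, -0.1326, 0.105) total cm [0. 0. 4.] rows 1 each [0. 0. 4.]
```

View pics/a.png

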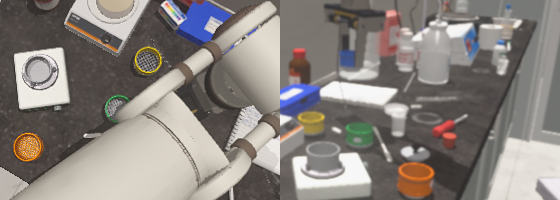

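The view shows blue held in the gripper and lifted, with the other things undisturbed. I'll carry it over the pan.

play_rows(deltas=[{"linear":[1.2,-1.55,0],"rotation":[0,0,0],"grip":1},{"linear":[2.2,-2.87,0],"rotation":[0,0,0],"grip":1},{"linear":[2.2,-2.87,0],"rotation":[0,0,0],"grip":1},{"linear":[2.2,-2.87,0],"rotation":[0,0,0],"grip":1},{"linear":[2.2,-2.87,0],"rotation":[0,0,0],"grip":1}])

```text
t: 3.25
tool_pos: [0.5182, -0.2863, 0.142]
ee_rot: [-3.136, 0.003, 0.435]
force: [0.9, -0.0, -2.3]
width: 0.0581
gripper_force: 15.0
```

play_rows(deltas=[{"linear":[2.2,-2.87,0],"rotation":[0,0,0],"grip":1},{"linear":[2.2,-2.87,0],"rotation":[0,0,0],"grip":1},{"linear":[2.2,-2.87,0],"rotation":[0,0,0],"grip":1},{"linear":[2.0,-2.6,0],"rotation":[0,0,0],"grip":1},{"linear":[1.2,-1.56,0],"rotation":[0,0,0],"grip":1}])

```text
t: 3.67
tool_pos: [0.5531, -0.1279, 0.1422]
ee_rot: [-3.136, 0.004, 0.438]
force: [1.4, 0.3, -0.2]
width: 0.0586
gripper_force: 15.0
```

play_rows(deltas=[{"linear":[0,0,0],"rotation":[0,0,0],"grip":1},{"linear":[0,0,0],"rotation":[0,0,0],"grip":1},{"linear":[0,0,0],"rotation":[0,0,0],"grip":1},{"linear":[0,0,0],"rotation":[0,0,0],"grip":1},{"linear":[0,0,0],"rotation":[0,0,0],"grip":1}])

```text
t: 4.08
tool_pos: [0.5545, -0.1333, 0.1452]
ee_rot: [-3.141, 0.001, 0.434]
force: [0.0, 0.0, -1.0]
width: 0.0585
gripper_force: 15.0
```

```bash
python3 go.py "[(.5546,-.1326,.098),(.5546,-.1326,.082)]"
python3 - <<'E'
from h import *
im,W=look("side","b0");sd=cv2.resize(im[160:310,200:400],None,fx=3,fy=3);cv2.imwrite("pics/b.png",sd)
# pixel fits in side view: blue frame, z known
hsv=cv2.cvtColor(im,cv2.COLOR_BGR2HSV)
m=cv2.inRange(hsv,(105,120,50),(130,255,255));m[:,400:]=0;m[:,:200]=0
n,l,st,c=cv2.connectedComponentsWithStats(m);print(st[np.argsort(-st[1:,4])[:3]+1])
i=1+np.argmax(st[1:,4]);P=W[l==i];P=P[np.isfinite(P[:,0])]
print(P.min(0),P.max(0))
A=np.c_[P[:,:2],np.ones(len(P))];s=np.linalg.lstsq(A,(P[:,:2]**2).sum(1),rcond=None)[0];print(s[:2]/2,np.sqrt(s[2]+(s[:2]**2).sum()/4))
E
```

```text
t 4.08 p [ 0.5545 -0.1333  0.1452] rot [-3.141e+00  8.000e-04  4.340e-01] w 0.0585 F [ 0.  0. -1.]
(0.5546, -0.1326, 0.098) total cm [ 0.04 -0.06  4.72] rows 2 each [ 0.02 -0.03  2.36]
(0.5546, -0.1326, 0.082) total cm [0.  0.  1.6] rows 1 each [0.  0.  1.6]
[[ 218  184   58   33 1064]
 [ 395   87    2    3    5]]
[ 0.55162151 -0.63883938  0.00303958] [ 0.69313025 -0.10210889  0.17341245]
[ 0.46891718 -0.34908475] 0.2404836483544764
```

View pics/b.png

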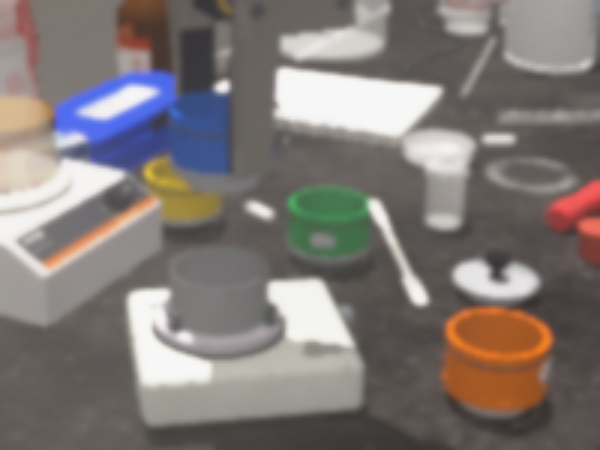

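The held blue sieve is at about (219,135) in the crop, directly above the pan at (218,290). I'll lower it.

play_rows(deltas=[{"linear":[0,0,2.0],"rotation":[0,0,0],"grip":1},{"linear":[0,0,1.8],"rotation":[0,0,0],"grip":1},{"linear":[0,0,0.8],"rotation":[0,0,0],"grip":1},{"linear":[0,0,0.5],"rotation":[0,0,0],"grip":1},{"linear":[0,0,0.4],"rotation":[0,0,0],"grip":1}])

```text
t: 4.55
tool_pos: [0.5548, -0.1325, 0.0905]
ee_rot: [-3.141, 0.0, 0.435]
force: [-0.5, 0.6, -1.8]
width: 0.0588
gripper_force: 15.0
```

play_rows(deltas=[{"linear":[0,0,0.3],"rotation":[0,0,0],"grip":1},{"linear":[0,0,0.2],"rotation":[0,0,0],"grip":1},{"linear":[0,0,0],"rotation":[0,0,0],"grip":1},{"linear":[0,0,0],"rotation":[0,0,0],"grip":1}])

```text
t: 4.88
tool_pos: [0.5553, -0.1323, 0.0863]
ee_rot: [3.141, -0.001, 0.436]
force: [0.2, 0.1, -1.1]
width: 0.0583
gripper_force: 15.0
```

play_rows(deltas=[{"linear":[0,0,0.2],"rotation":[0,0,0],"grip":1},{"linear":[0,0,0.15],"rotation":[0,0,0],"grip":1},{"linear":[0,0,0],"rotation":[0,0,0],"grip":1},{"linear":[0,0,0],"rotation":[0,0,0],"grip":1}])

```text
t: 5.22
tool_pos: [0.5553, -0.1323, 0.0828]
ee_rot: [3.141, -0.001, 0.436]
force: [0.3, -0.1, 1.8]
width: 0.0583
gripper_force: 15.0
```

play_rows(deltas=[{"linear":[0,0,0.05],"rotation":[0,0,0],"grip":1},{"linear":[0,0,0],"rotation":[0,0,0],"grip":0.15},{"linear":[0,0,0],"rotation":[0,0,0],"grip":0.15},{"linear":[0,0,0],"rotation":[0,0,0],"grip":0.15},{"linear":[0,0,0],"rotation":[0,0,0],"grip":0.15}])

```text
t: 5.63
tool_pos: [0.5548, -0.1321, 0.0815]
ee_rot: [-3.141, 0.0, 0.436]
force: [-0.1, -0.5, 0.4]
width: 0.0782
gripper_force: 0.0
```

play_rows(deltas=[{"linear":[0,0,-1.5],"rotation":[0,0,0],"grip":0.15},{"linear":[0,0,-3.0],"rotation":[0,0,0],"grip":0.15},{"linear":[0,0,-3.5],"rotation":[0,0,0],"grip":0.15},{"linear":[0,0,0],"rotation":[0,0,0],"grip":0},{"linear":[0,0,0],"rotation":[0,0,0],"grip":0}])

```text
t: 6.05
tool_pos: [0.5566, -0.133, 0.1644]
ee_rot: [3.137, -0.003, 0.436]
force: [-0.3, 0.6, -0.7]
width: 0.0897
gripper_force: 0.0
```

```bash
python3 go.py "[(.4745,-.301,.10),(.4745,-.301,.016),(.4745,-.301,.18),(.5550,-.1325,.18)]"
python3 - <<'E'
from h import *
im,W=look("side","c0");cv2.imwrite("pics/c.png",cv2.resize(im[180:310,220:370],None,fx=3,fy=3))
E
```

```text
t 6.05 p [ 0.5566 -0.133   0.1644] rot [ 3.1374 -0.0034  0.4358] w 0.0897 F [-0.3  0.6 -0.7]
(0.4745, -0.301, 0.1) total cm [-14.54  11.77   6.44] rows 5 each [-2.91  2.35  1.29]
(0.4745, -0.301, 0.016) total cm [0.  0.  8.4] rows 3 each [0.  0.  2.8]
(0.4745, -0.301, 0.18) total cm [  0.    0.  -16.4] rows 5 each [ 0.    0.   -3.28]
(0.555, -0.1325, 0.18) total cm [ 14.41 -11.88  -0.  ] rows 5 each [ 2.88 -2.38 -0.  ]
```

View pics/c.png

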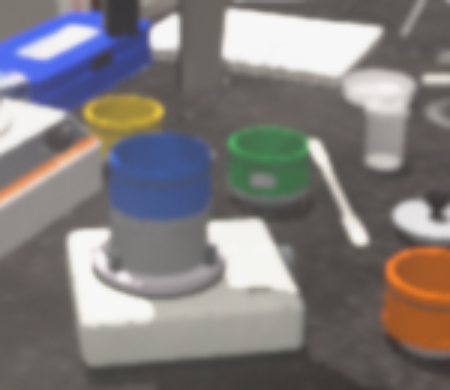

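Blue is seated on the pan, level and concentric, around (160,175) in the crop. Green next.

play_rows(deltas=[{"linear":[-2.89,2.36,0.3],"rotation":[0,0,0],"grip":0},{"linear":[-2.89,2.36,1.2],"rotation":[0,0,0],"grip":0},{"linear":[-2.89,2.36,1.7],"rotation":[0,0,0],"grip":0},{"linear":[-2.89,2.36,1.7],"rotation":[0,0,0],"grip":0},{"linear":[-2.89,2.36,1.3],"rotation":[0,0,0],"grip":0}])

```text
t: 6.52
tool_pos: [0.4713, -0.3, 0.0965]
ee_rot: [-3.137, 0.002, 0.436]
force: [1.2, 0.0, -0.1]
width: 0.0921
gripper_force: 0.0
```

play_rows(deltas=[{"linear":[0,0,0],"rotation":[0,0,0],"grip":0},{"linear":[0,0,0],"rotation":[0,0,0],"grip":0},{"linear":[0,0,0],"rotation":[0,0,0],"grip":0},{"linear":[0,0,0],"rotation":[0,0,0],"grip":0}])

```text
t: 6.85
tool_pos: [0.4743, -0.2989, 0.0997]
ee_rot: [-3.141, -0.0, 0.437]
force: [0.1, 0.3, -0.5]
width: 0.0916
gripper_force: 0.0
```

play_rows(deltas=[{"linear":[-0.07,0.18,2.8],"rotation":[0,0,0],"grip":0},{"linear":[0,0,2.8],"rotation":[0,0,0],"grip":0},{"linear":[0,0,1.8],"rotation":[0,0,0],"grip":0},{"linear":[0,0,1.0],"rotation":[0,0,0],"grip":0},{"linear":[0,0,0],"rotation":[0,0,0],"grip":0}])

```text
t: 7.27
tool_pos: [0.4732, -0.2997, 0.0138]
ee_rot: [-3.138, 0.001, 0.438]
force: [0.0, -0.2, -0.4]
width: 0.0921
gripper_force: 0.0
```

play_rows(deltas=[{"linear":[0,0,0],"rotation":[0,0,0],"grip":1},{"linear":[0,0,0],"rotation":[0,0,0],"grip":1},{"linear":[0,0,0],"rotation":[0,0,0],"grip":1},{"linear":[0,0,0],"rotation":[0,0,0],"grip":1},{"linear":[0,0,0],"rotation":[0,0,0],"grip":1}])

```text
t: 7.68
tool_pos: [0.4744, -0.3026, 0.0168]
ee_rot: [3.14, -0.001, 0.436]
force: [-0.7, 0.2, -0.2]
width: 0.0609
gripper_force: 0.0
```

play_rows(deltas=[{"linear":[0,0,0],"rotation":[0,0,0],"grip":1},{"linear":[0,0,0],"rotation":[0,0,0],"grip":1},{"linear":[0,0,0],"rotation":[0,0,0],"grip":1}])

```text
t: 7.93
tool_pos: [0.4743, -0.3025, 0.0165]
ee_rot: [3.141, -0.0, 0.436]
force: [-1.7, 1.6, 5.7]
width: 0.0567
gripper_force: 15.0
```

play_rows(deltas=[{"linear":[0,0,-2.0],"rotation":[0,0,0],"grip":1},{"linear":[0,0,-4.0],"rotation":[0,0,0],"grip":1},{"linear":[0,0,-4.0],"rotation":[0,0,0],"grip":1},{"linear":[0,0,-4.0],"rotation":[0,0,0],"grip":1},{"linear":[0,0,-2.0],"rotation":[0,0,0],"grip":1}])

```text
t: 8.35
tool_pos: [0.4754, -0.3035, 0.181]
ee_rot: [3.135, -0.002, 0.436]
force: [0.7, -0.1, -0.3]
width: 0.057
gripper_force: 15.0
```

play_rows(deltas=[{"linear":[0,0,0],"rotation":[0,0,0],"grip":1},{"linear":[0,0,0],"rotation":[0,0,0],"grip":1},{"linear":[0,0,0],"rotation":[0,0,0],"grip":1},{"linear":[0,0,0],"rotation":[0,0,0],"grip":1}])

```text
t: 8.68
tool_pos: [0.4727, -0.3009, 0.1731]
ee_rot: [-3.137, 0.002, 0.436]
force: [-0.2, -0.4, -1.3]
width: 0.0568
gripper_force: 15.0
```

```bash
python3 go.py "[(.5550,-.1325,.18),(.555,-.1325,.116)]"
```

```text
t 8.68 p [ 0.4727 -0.3009  0.1731] rot [-3.1371e+00  1.7000e-03  4.3570e-01] w 0.0568 F [-0.2 -0.4 -1.3]
(0.555, -0.1325, 0.18) total cm [ 14.57 -11.79  -0.69] rows 5 each [ 2.91 -2.36 -0.14]
(0.555, -0.1325, 0.116) total cm [0.  0.  6.4] rows 2 each [0.  0.  3.2]
```

Run:
```python
from h import *
im,W=look("side");a=cv2.resize(im[90:240,240:390],(450,450));im2,_=look("top");b=cv2.resize(im2[180:330,220:370],(350,350))
o=np.zeros((450,800,3),np.uint8);o[:,:450]=a;o[:350,450:]=b;cv2.imwrite("pics/d.png",o)
```

```text
(no output)
```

View pics/d.png

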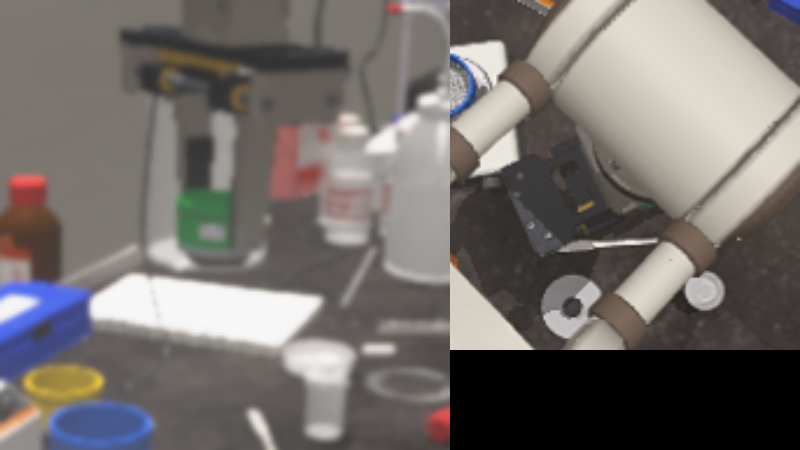

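Green is held level at about (205,220) in the crop. I'll carry it over.

play_rows(deltas=[{"linear":[1.6,-1.3,0],"rotation":[0,0,0],"grip":1},{"linear":[3.0,-2.5,0],"rotation":[0,0,0],"grip":1},{"linear":[3.2,-2.7,0],"rotation":[0,0,0],"grip":1},{"linear":[3.0,-2.5,0],"rotation":[0,0,0],"grip":1},{"linear":[2.4,-1.9,0],"rotation":[0,0,0],"grip":1}])

```text
t: 9.2
tool_pos: [0.5475, -0.1448, 0.1745]
ee_rot: [-3.139, 0.001, 0.437]
force: [0.6, -0.7, -1.0]
width: 0.0571
gripper_force: 15.0
```

play_rows(deltas=[{"linear":[1.2,-1.0,0],"rotation":[0,0,0],"grip":1},{"linear":[0,0,0],"rotation":[0,0,0],"grip":1},{"linear":[0,0,0],"rotation":[0,0,0],"grip":1},{"linear":[0,0,0],"rotation":[0,0,0],"grip":1},{"linear":[0,0,0],"rotation":[0,0,0],"grip":1}])

```text
t: 9.62
tool_pos: [0.5535, -0.1347, 0.1754]
ee_rot: [-3.141, 0.001, 0.434]
force: [0.6, -0.5, -1.5]
width: 0.057
gripper_force: 15.0
```

play_rows(deltas=[{"linear":[0,0,0],"rotation":[0,0,0],"grip":1},{"linear":[0,0,0],"rotation":[0,0,0],"grip":1},{"linear":[0,0,0],"rotation":[0,0,0],"grip":1}])

```text
t: 9.87
tool_pos: [0.5539, -0.1342, 0.1758]
ee_rot: [-3.142, 0.0, 0.435]
force: [0.5, -0.1, 0.0]
width: 0.0567
gripper_force: 15.0
```

```bash
python3 go.py "[(.5550,-.1325,.13),(.555,-.1325,.116)]"
python3 - <<'E'
from h import *
im,W=look("side");cv2.imwrite("pics/e.png",cv2.resize(im[150:310,200:350],None,fx=3,fy=3))
hsv=cv2.cvtColor(im,cv2.COLOR_BGR2HSV)
for n,lo,hi in(("g",(65,120,40),(90,255,255)),("b",(105,120,50),(130,255,255))):
    m=cv2.inRange(hsv,lo,hi);m[:,300:]=0;m[:,:200]=0
    N,l,st,c=cv2.connectedComponentsWithStats(m);i=1+np.argmax(st[1:,4]);print(n,st[i])
E
```

```text
t 9.87 p [ 0.5539 -0.1342  0.1758] rot [-3.1416e+00  1.0000e-04  4.3470e-01] w 0.0567 F [ 0.5 -0.1  0. ]
(0.555, -0.1325, 0.13) total cm [ 0.17 -0.11  4.58] rows 2 each [ 0.09 -0.06  2.29]
(0.555, -0.1325, 0.116) total cm [0.  0.  1.4] rows 1 each [0.  0.  1.4]
g [256 177  18   8  65]
b [218 184  43  32 641]
```

View pics/e.png

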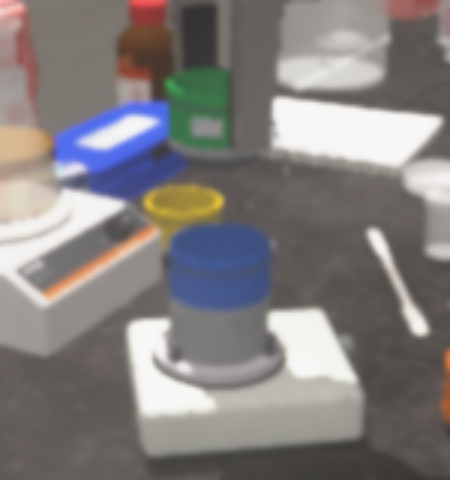

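Green sits over blue to within about 1 mm (edges at 166 against 170 px in the crop, as perspective predicts). I'll lower it.

play_rows(deltas=[{"linear":[0.12,-0.1,1.5],"rotation":[0,0,0],"grip":1},{"linear":[0,0,1.5],"rotation":[0,0,0],"grip":1},{"linear":[0,0,1.0],"rotation":[0,0,0],"grip":1},{"linear":[0,0,0.5],"rotation":[0,0,0],"grip":1},{"linear":[0,0,0.4],"rotation":[0,0,0],"grip":1}])

```text
t: 10.33
tool_pos: [0.5544, -0.1321, 0.1261]
ee_rot: [-3.141, 0.001, 0.436]
force: [0.4, -0.2, -0.5]
width: 0.0573
gripper_force: 15.0
```

play_rows(deltas=[{"linear":[0,0,0.3],"rotation":[0,0,0],"grip":1},{"linear":[0,0,0.2],"rotation":[0,0,0],"grip":1},{"linear":[0,0,0],"rotation":[0,0,0],"grip":1},{"linear":[0,0,0],"rotation":[0,0,0],"grip":1}])

```text
t: 10.67
tool_pos: [0.5551, -0.1323, 0.1223]
ee_rot: [3.141, -0.001, 0.436]
force: [-0.2, -1.4, -1.7]
width: 0.0568
gripper_force: 15.0
```

play_rows(deltas=[{"linear":[0,0,0.3],"rotation":[0,0,0],"grip":1},{"linear":[0,0,0.2],"rotation":[0,0,0],"grip":1},{"linear":[0,0,0],"rotation":[0,0,0],"grip":1},{"linear":[0,0,0],"rotation":[0,0,0],"grip":1}])

```text
t: 11.0
tool_pos: [0.5547, -0.1322, 0.1168]
ee_rot: [-3.141, 0.0, 0.436]
force: [-0.6, -0.6, -1.3]
width: 0.0573
gripper_force: 15.0
```

play_rows(deltas=[{"linear":[0,0,0.1],"rotation":[0,0,0],"grip":1},{"linear":[0,0,0.1],"rotation":[0,0,0],"grip":1},{"linear":[0,0,0],"rotation":[0,0,0],"grip":1},{"linear":[0,0,0],"rotation":[0,0,0],"grip":1}])

```text
t: 11.33
tool_pos: [0.555, -0.1322, 0.1165]
ee_rot: [3.141, -0.0, 0.436]
force: [-4.0, 1.7, 8.4]
width: 0.0567
gripper_force: 15.0
```

play_rows(deltas=[{"linear":[0,0,0],"rotation":[0,0,0],"grip":0.15},{"linear":[0,0,0],"rotation":[0,0,0],"grip":0.15},{"linear":[0,0,0],"rotation":[0,0,0],"grip":0.15},{"linear":[0,0,0],"rotation":[0,0,0],"grip":0.15},{"linear":[0,0,0],"rotation":[0,0,0],"grip":0.15}])

```text
t: 11.75
tool_pos: [0.5547, -0.1321, 0.1145]
ee_rot: [-3.141, 0.0, 0.436]
force: [-0.5, -1.3, -0.2]
width: 0.078
gripper_force: 0.0
```

play_rows(deltas=[{"linear":[0,0,-1.5],"rotation":[0,0,0],"grip":0.15},{"linear":[0,0,-3.0],"rotation":[0,0,0],"grip":0.15},{"linear":[0,0,-3.5],"rotation":[0,0,0],"grip":0.15},{"linear":[0,0,0],"rotation":[0,0,0],"grip":0},{"linear":[0,0,0],"rotation":[0,0,0],"grip":0}])

```text
t: 12.17
tool_pos: [0.5564, -0.1329, 0.1975]
ee_rot: [3.137, -0.003, 0.436]
force: [-0.0, -0.0, -0.8]
width: 0.0893
gripper_force: 0.0
```

```bash
python3 go.py "[(.5797,-.3655,.17),(.5797,-.3655,.016)]"
python3 - <<'E'
from h import *
im,W=look("side");cv2.imwrite("pics/f.png",cv2.resize(im[150:310,200:350],None,fx=3,fy=3))
E
```

```text
t 12.17 p [ 0.5564 -0.1329  0.1975] rot [ 3.1374 -0.0035  0.4358] w 0.0893 F [-0.  -0.  -0.8]
(0.5797, -0.3655, 0.17) total cm [-7.7  22.07  2.75] rows 6 each [-1.28  3.68  0.46]
(0.5797, -0.3655, 0.016) total cm [ 0.   0.  15.4] rows 4 each [0.   0.   3.85]
```

View pics/f.png

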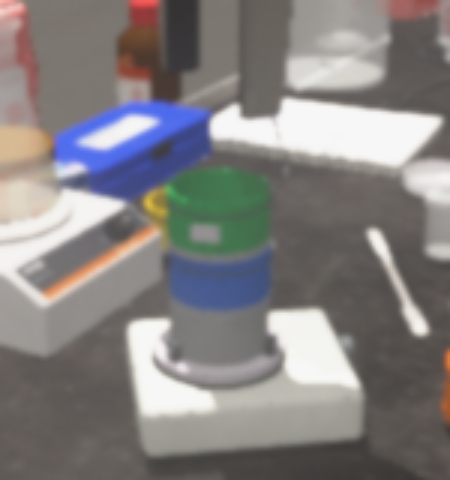

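There's a pale band under green at about (220,250), so it may not be fully down. I'll move clear towards yellow and measure from the top.

play_rows(deltas=[{"linear":[-1.2,3.6,0],"rotation":[0,0,0],"grip":0},{"linear":[-1.28,3.7,0.5],"rotation":[0,0,0],"grip":0},{"linear":[-1.28,3.7,0.5],"rotation":[0,0,0],"grip":0},{"linear":[-1.28,3.7,0.5],"rotation":[0,0,0],"grip":0},{"linear":[-1.28,3.7,0.5],"rotation":[0,0,0],"grip":0}])

```text
t: 12.63
tool_pos: [0.5741, -0.3266, 0.1721]
ee_rot: [-3.138, 0.002, 0.436]
force: [-0.3, -0.2, -0.0]
width: 0.0922
gripper_force: 0.0
```

play_rows(deltas=[{"linear":[-1.28,3.6,0.5],"rotation":[0,0,0],"grip":0},{"linear":[0,0,0],"rotation":[0,0,0],"grip":0},{"linear":[0,0,0],"rotation":[0,0,0],"grip":0},{"linear":[0,0,0],"rotation":[0,0,0],"grip":0},{"linear":[0,0,0],"rotation":[0,0,0],"grip":0}])

```text
t: 13.05
tool_pos: [0.5787, -0.3621, 0.1692]
ee_rot: [-3.14, 0.0, 0.437]
force: [-0.2, 0.7, 1.0]
width: 0.092
gripper_force: 0.0
```

```bash
python3 go.py "[(.5797,-.3655,.17),(.5797,-.3655,.016)]"
cat > rim.py <<'E'
from h import *
def rim(z0,z1,c=(.555,-.1325)):
    im,W=look("top")
    P=W.reshape(-1,3);P=P[np.hypot(P[:,0]-c[0],P[:,1]-c[1])<.045];P=P[(P[:,2]>z0)&(P[:,2]<z1)]
    if len(P)<20: return print("few",len(P))
    A=np.c_[P[:,:2],np.ones(len(P))];s=np.linalg.lstsq(A,(P[:,:2]**2).sum(1),rcond=None)[0];q=s[:2]/2
    r=np.hypot(*(P[:,:2]-q).T);R=P[(r>.0245)&(r<.0305)]
    f=np.linalg.lstsq(np.c_[R[:,:2]-q,np.ones(len(R))],R[:,2],rcond=None)[0]
    print(len(P),"centre",q.round(4),"R",np.sqrt(s[2]+q@q).round(4),"slope",f[:2].round(3),"z",f[2].round(4))
    return im
E
python3 - <<'E'
from rim import *
rim(.125,.16)
im,W=look("side");a=cv2.resize(im[200:280,240:310],(600,525) if 0 else (525,600),interpolation=cv2.INTER_CUBIC);cv2.imwrite("pics/g.png",a)
E
```

```text
t 13.05 p [ 0.5787 -0.3621  0.1692] rot [-3.1401e+00  3.0000e-04  4.3710e-01] w 0.092 F [-0.2  0.7  1. ]
(0.5797, -0.3655, 0.17) total cm [-0.05  0.35 -0.08] rows 1 each [-0.05  0.35 -0.08]
(0.5797, -0.3655, 0.016) total cm [ 0.   0.  15.4] rows 4 each [0.   0.   3.85]
132 centre [ 0.5553 -0.132 ] R 0.027 slope [-0.136 -0.071] z 0.1412
```

View pics/g.png

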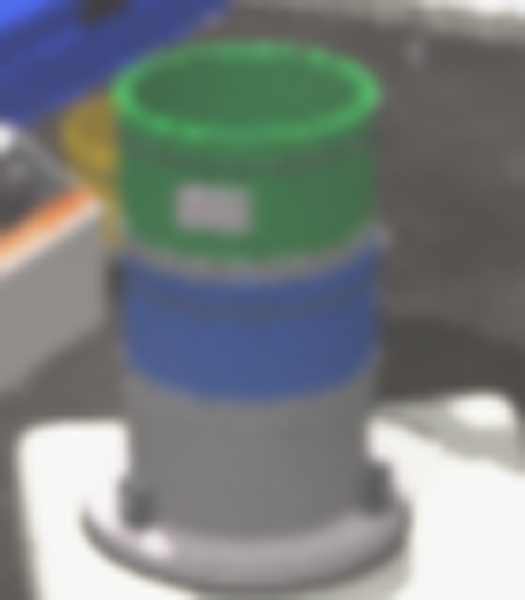

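```bash
cat > proj.py <<'E'
from h import *
def proj(cam,P):
    c=calibration(cam);K=np.array(c["K"]);T=np.linalg.inv(np.array(c["T"]));p=T[:3,:3]@P+T[:3,3]
    x,y=p[0]/-p[2],-p[1]/-p[2];s=1+c["k1"]*(x*x+y*y);return np.array([K[0,0]*x*s+K[0,2],K[1,1]*y*s+K[1,2]])
E
python3 - <<'E'
from proj import *
for z in(.038,.076,.100,.110,.134,.144):
    q=proj("side",np.array([.555,-.132+.029,z]));print(z,q.round(1),"crop",((q-[240,200])*7.5).round())
im,W=look("side");W2=W
u=int(round(proj("side",np.array([.555,-.103,.1]))[0]))
for v in range(212,256,1): print(v,im[v,u].tolist(),W[v,u].round(4).tolist(), end=" | " if v%2 else "\n")
E
```

```text
0.038 [272.9 276.3] crop [246. 572.]
0.076 [272.9 256.1] crop [247. 421.]
0.1 [272.9 242.9] crop [247. 322.]
0.11 [272.9 237.3] crop [247. 280.]
0.134 [272.9 223.6] crop [247. 177.]
0.144 [272.9 217.8] crop [247. 134.]
212 [81, 120, 70] [0.5543, -0.1579, 0.1331]
213 [81, 120, 70] [0.5543, -0.1569, 0.1316] | 214 [81, 120, 70] [0.5543, -0.1567, 0.1299]
215 [80, 121, 69] [0.5543, -0.1568, 0.128] | 216 [83, 128, 70] [0.5543, -0.1589, 0.1253]
217 [87, 138, 72] [0.5543, -0.1571, 0.1241] | 218 [88, 139, 72] [0.5548, -0.1025, 0.1439]
219 [84, 130, 71] [0.5548, -0.1017, 0.1425] | 220 [82, 121, 71] [0.5548, -0.1029, 0.1403]
221 [83, 115, 74] [0.5548, -0.1043, 0.1381] | 222 [83, 108, 75] [0.5548, -0.1011, 0.1376]
223 [83, 113, 74] [0.5548, -0.1025, 0.1353] | 224 [87, 121, 78] [0.5548, -0.1016, 0.134]
225 [98, 127, 90] [0.5548, -0.1027, 0.1318] | 226 [105, 128, 99] [0.5548, -0.1008, 0.1308]
227 [109, 128, 104] [0.5548, -0.1013, 0.1289] | 228 [110, 128, 106] [0.5548, -0.1013, 0.1271]
229 [109, 128, 105] [0.5548, -0.1006, 0.1257] | 230 [103, 126, 98] [0.5548, -0.1014, 0.1236]
231 [90, 119, 83] [0.
[... 399 characters left out ...]
7, 73] [0.5548, -0.105, 0.1043]
241 [121, 88, 76] [nan, nan, nan] | 242 [125, 87, 75] [0.5548, -0.1044, 0.101]
243 [132, 88, 72] [0.5548, -0.1053, 0.0988] | 244 [136, 89, 71] [0.5548, -0.1029, 0.0981]
245 [140, 90, 72] [0.5548, -0.1032, 0.0961] | 246 [141, 91, 72] [0.5548, -0.1045, 0.0937]
247 [142, 92, 73] [0.5548, -0.1048, 0.0918] | 248 [142, 92, 73] [0.5548, -0.1024, 0.0911]
249 [142, 92, 74] [0.5548, -0.1027, 0.0891] | 250 [143, 94, 75] [0.5548, -0.1017, 0.0878]
251 [141, 93, 76] [0.5548, -0.1007, 0.0865] | 252 [140, 99, 83] [0.5548, -0.1034, 0.0833]
253 [136, 109, 100] [0.5548, -0.1033, 0.0815] | 254 [129, 119, 117] [0.5548, -0.1028, 0.0799]
255 [126, 124, 125] [0.5548, -0.101, 0.079] |
```

Green's rim is at exactly 144 mm and the wall depth is continuous, so it is seated. The pale band is a grey ring on the frame. Now yellow.

play_rows(deltas=[{"linear":[-0.05,0.33,3.4],"rotation":[0,0,0],"grip":0},{"linear":[0,0,3.6],"rotation":[0,0,0],"grip":0},{"linear":[0,0,3.6],"rotation":[0,0,0],"grip":0},{"linear":[0,0,2.7],"rotation":[0,0,0],"grip":0},{"linear":[0,0,2.0],"rotation":[0,0,0],"grip":0}])

```text
t: 13.62
tool_pos: [0.5785, -0.3647, 0.0136]
ee_rot: [-3.138, 0.002, 0.437]
force: [0.8, 0.0, 0.2]
width: 0.0916
gripper_force: 0.0
```

play_rows(deltas=[{"linear":[0,0,0],"rotation":[0,0,0],"grip":0},{"linear":[0,0,0],"rotation":[0,0,0],"grip":0},{"linear":[0,0,0],"rotation":[0,0,0],"grip":0}])

```text
t: 13.87
tool_pos: [0.5809, -0.3675, 0.0191]
ee_rot: [3.139, -0.001, 0.436]
force: [0.7, 0.3, 0.7]
width: 0.0921
gripper_force: 0.0
```

play_rows(deltas=[{"linear":[0,0,0],"rotation":[0,0,0],"grip":1},{"linear":[0,0,0],"rotation":[0,0,0],"grip":1},{"linear":[0,0,0],"rotation":[0,0,0],"grip":1},{"linear":[0,0,0],"rotation":[0,0,0],"grip":1},{"linear":[0,0,0],"rotation":[0,0,0],"grip":1}])

```text
t: 14.28
tool_pos: [0.5799, -0.3671, 0.0173]
ee_rot: [3.141, -0.0, 0.436]
force: [-0.7, -0.1, 0.1]
width: 0.0603
gripper_force: 0.0
```

play_rows(deltas=[{"linear":[0,0,0],"rotation":[0,0,0],"grip":1},{"linear":[0,0,0],"rotation":[0,0,0],"grip":1},{"linear":[0,0,0],"rotation":[0,0,0],"grip":1}])

```text
t: 14.53
tool_pos: [0.5799, -0.367, 0.0172]
ee_rot: [3.141, -0.0, 0.436]
force: [-0.2, 0.5, 3.3]
width: 0.0587
gripper_force: 15.0
```

play_rows(deltas=[{"linear":[0,0,-2.0],"rotation":[0,0,0],"grip":1},{"linear":[0,0,-4.0],"rotation":[0,0,0],"grip":1},{"linear":[0,0,-4.0],"rotation":[0,0,0],"grip":1},{"linear":[0,0,-4.0],"rotation":[0,0,0],"grip":1},{"linear":[0,0,-4.0],"rotation":[0,0,0],"grip":1}])

```text
t: 14.95
tool_pos: [0.5792, -0.3665, 0.1979]
ee_rot: [-3.141, 0.0, 0.436]
force: [1.5, -1.1, -1.2]
width: 0.0586
gripper_force: 15.0
```

play_rows(deltas=[{"linear":[0,0,-1.5],"rotation":[0,0,0],"grip":1},{"linear":[0,0,0],"rotation":[0,0,0],"grip":1},{"linear":[0,0,0],"rotation":[0,0,0],"grip":1},{"linear":[0,0,0],"rotation":[0,0,0],"grip":1},{"linear":[0,0,0],"rotation":[0,0,0],"grip":1}])

```text
t: 15.37
tool_pos: [0.5784, -0.3658, 0.208]
ee_rot: [-3.136, 0.002, 0.436]
force: [-0.1, 0.8, -2.0]
width: 0.0589
gripper_force: 15.0
```

```bash
python3 go.py "[(.5551,-.1322,.21),(.5551,-.1322,.15)]"
```

```text
t 15.37 p [ 0.5784 -0.3658  0.208 ] rot [-3.1361e+00  2.3000e-03  4.3570e-01] w 0.0589 F [-0.1  0.8 -2. ]
(0.5551, -0.1322, 0.21) total cm [  7.75 -22.16  -0.2 ] rows 6 each [ 1.29 -3.69 -0.03]
(0.5551, -0.1322, 0.15) total cm [0. 0. 6.] rows 2 each [0. 0. 3.]
```

play_rows(deltas=[{"linear":[0.6,-1.75,0],"rotation":[0,0,0],"grip":1},{"linear":[1.2,-3.5,0],"rotation":[0,0,0],"grip":1},{"linear":[1.3,-3.8,0],"rotation":[0,0,0],"grip":1},{"linear":[1.3,-3.8,0],"rotation":[0,0,0],"grip":1},{"linear":[1.3,-3.8,0],"rotation":[0,0,0],"grip":1}])

```text
t: 15.78
tool_pos: [0.5595, -0.1897, 0.2092]
ee_rot: [-3.138, 0.002, 0.435]
force: [-0.3, -0.2, -0.3]
width: 0.0585
gripper_force: 15.0
```

play_rows(deltas=[{"linear":[1.2,-3.5,0],"rotation":[0,0,0],"grip":1},{"linear":[0.75,-2.2,0],"rotation":[0,0,0],"grip":1},{"linear":[0,0,0],"rotation":[0,0,0],"grip":1},{"linear":[0,0,0],"rotation":[0,0,0],"grip":1},{"linear":[0,0,0],"rotation":[0,0,0],"grip":1}])

```text
t: 16.2
tool_pos: [0.5542, -0.1324, 0.2105]
ee_rot: [-3.14, 0.002, 0.436]
force: [0.2, 0.7, -1.2]
width: 0.0584
gripper_force: 15.0
```

play_rows(deltas=[{"linear":[0,0,0],"rotation":[0,0,0],"grip":1},{"linear":[0,0,0],"rotation":[0,0,0],"grip":1},{"linear":[0,0,0],"rotation":[0,0,0],"grip":1}])

```text
t: 16.45
tool_pos: [0.5546, -0.133, 0.2115]
ee_rot: [-3.141, 0.0, 0.434]
force: [-0.7, -0.3, -0.2]
width: 0.0587
gripper_force: 15.0
```

```bash
python3 go.py "[(.5551,-.1322,.164),(.5551,-.1322,.151)]"
python3 - <<'E'
from proj import *
im,W=look("side")
cv2.imwrite("pics/h.png",cv2.resize(im[140:290,200:350],None,fx=3,fy=3))
z0=read_state()["tool_pos"][2]-.017
for z in(z0+.015,z0+.044): print("expect left/right cols",proj("side",np.array([.5551+.029,-.1322,z])).round(1),proj("side",np.array([.5551-.029,-.1322,z])).round(1))
E
```

```text
t 16.45 p [ 0.5546 -0.133   0.2115] rot [-3.1413e+00  4.0000e-04  4.3440e-01] w 0.0587 F [-0.7 -0.3 -0.2]
(0.5551, -0.1322, 0.164) total cm [ 0.08 -0.05  4.75] rows 2 each [ 0.04 -0.03  2.37]
(0.5551, -0.1322, 0.151) total cm [0.  0.  1.3] rows 1 each [0.  0.  1.3]
expect left/right cols [254.6 173.2] [290.7 173.2]
expect left/right cols [254.4 155.5] [291.  155.5]
```

View pics/h.png

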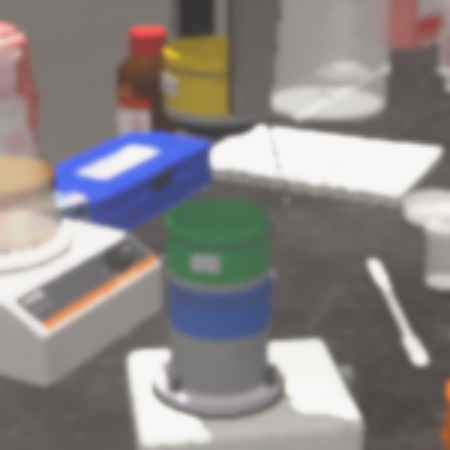

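Yellow is over the stack (left edge at column 254.0, expected 254.5). I'll lower it.

play_rows(deltas=[{"linear":[0.05,-0.04,1.5],"rotation":[0,0,0],"grip":1},{"linear":[0,0,1.5],"rotation":[0,0,0],"grip":1},{"linear":[0,0,1.0],"rotation":[0,0,0],"grip":1},{"linear":[0,0,0.5],"rotation":[0,0,0],"grip":1},{"linear":[0,0,0.4],"rotation":[0,0,0],"grip":1}])

```text
t: 16.92
tool_pos: [0.5547, -0.1315, 0.1621]
ee_rot: [-3.141, 0.001, 0.436]
force: [0.4, -0.5, -1.0]
width: 0.0591
gripper_force: 15.0
```

play_rows(deltas=[{"linear":[0,0,0.3],"rotation":[0,0,0],"grip":1},{"linear":[0,0,0.3],"rotation":[0,0,0],"grip":1},{"linear":[0,0,0.2],"rotation":[0,0,0],"grip":1},{"linear":[0,0,0],"rotation":[0,0,0],"grip":1}])

```text
t: 17.25
tool_pos: [0.555, -0.1314, 0.1548]
ee_rot: [3.142, -0.0, 0.436]
force: [0.0, -0.4, -1.4]
width: 0.0585
gripper_force: 15.0
```

play_rows(deltas=[{"linear":[0,0,0.2],"rotation":[0,0,0],"grip":1},{"linear":[0,0,0.1],"rotation":[0,0,0],"grip":1},{"linear":[0,0,0],"rotation":[0,0,0],"grip":1},{"linear":[0,0,0],"rotation":[0,0,0],"grip":1}])

```text
t: 17.58
tool_pos: [0.555, -0.1314, 0.1518]
ee_rot: [3.142, -0.0, 0.436]
force: [0.1, -0.7, -0.8]
width: 0.0587
gripper_force: 15.0
```

play_rows(deltas=[{"linear":[0,0,0.1],"rotation":[0,0,0],"grip":1},{"linear":[0,0,0.05],"rotation":[0,0,0],"grip":1},{"linear":[0,0,0],"rotation":[0,0,0],"grip":1}])

```text
t: 17.83
tool_pos: [0.5553, -0.1315, 0.1511]
ee_rot: [3.141, -0.001, 0.436]
force: [-1.3, 1.1, 4.1]
width: 0.0588
gripper_force: 15.0
```

play_rows(deltas=[{"linear":[0,0,0],"rotation":[0,0,0],"grip":0.15},{"linear":[0,0,0],"rotation":[0,0,0],"grip":0.15},{"linear":[0,0,0],"rotation":[0,0,0],"grip":0.15},{"linear":[0,0,0],"rotation":[0,0,0],"grip":0.15},{"linear":[0,0,0],"rotation":[0,0,0],"grip":0.15}])

```text
t: 18.25
tool_pos: [0.5548, -0.1314, 0.15]
ee_rot: [-3.141, 0.0, 0.436]
force: [-0.4, -0.4, 0.2]
width: 0.0782
gripper_force: 0.0
```

play_rows(deltas=[{"linear":[0,0,-1.5],"rotation":[0,0,0],"grip":0.15},{"linear":[0,0,-3.0],"rotation":[0,0,0],"grip":0.15},{"linear":[0,0,-3.0],"rotation":[0,0,0],"grip":0.15},{"linear":[0,0,0],"rotation":[0,0,0],"grip":0.15},{"linear":[0,0,0],"rotation":[0,0,0],"grip":0.15}])

```text
t: 18.67
tool_pos: [0.5562, -0.132, 0.2275]
ee_rot: [3.138, -0.003, 0.436]
force: [0.0, -0.9, -0.6]
width: 0.0783
gripper_force: 0.0
```

```bash
python3 go.py "[(.380,-.362,.18),(.380,-.362,.10),(.38,-.362,.006)]"
```

```text
t 18.67 p [ 0.5562 -0.132   0.2275] rot [ 3.138e+00 -2.900e-03  4.358e-01] w 0.0783 F [ 0.  -0.9 -0.6]
(0.38, -0.362, 0.18) total cm [-25.68  13.41   4.75] rows 8 each [-3.21  1.68  0.59]
(0.38, -0.362, 0.1) total cm [0. 0. 8.] rows 2 each [0. 0. 4.]
(0.38, -0.362, 0.006) total cm [0.  0.  9.4] rows 3 each [0.   0.   3.13]
```

play_rows(deltas=[{"linear":[-3.2,1.69,0],"rotation":[0,0,0],"grip":0},{"linear":[-3.2,1.69,0],"rotation":[0,0,0],"grip":0},{"linear":[-3.2,1.69,1.2],"rotation":[0,0,0],"grip":0},{"linear":[-3.2,1.69,1.2],"rotation":[0,0,0],"grip":0},{"linear":[-3.2,1.69,1.2],"rotation":[0,0,0],"grip":0}])

```text
t: 19.08
tool_pos: [0.4438, -0.276, 0.1873]
ee_rot: [-3.14, 0.001, 0.436]
force: [0.5, -0.4, 1.0]
width: 0.0921
gripper_force: 0.0
```

play_rows(deltas=[{"linear":[-3.2,1.69,1.2],"rotation":[0,0,0],"grip":0},{"linear":[-3.2,1.69,1.2],"rotation":[0,0,0],"grip":0},{"linear":[-3.2,1.69,1.2],"rotation":[0,0,0],"grip":0},{"linear":[0,0,2.5],"rotation":[0,0,0],"grip":0},{"linear":[0,0,1.8],"rotation":[0,0,0],"grip":0}])

```text
t: 19.5
tool_pos: [0.3777, -0.3625, 0.1075]
ee_rot: [-3.139, 0.001, 0.432]
force: [-0.7, 0.4, -0.7]
width: 0.0919
gripper_force: 0.0
```

play_rows(deltas=[{"linear":[0,0,0],"rotation":[0,0,0],"grip":0},{"linear":[0,0,0],"rotation":[0,0,0],"grip":0},{"linear":[0,0,0],"rotation":[0,0,0],"grip":0},{"linear":[0,0,0],"rotation":[0,0,0],"grip":0}])

```text
t: 19.83
tool_pos: [0.3808, -0.3624, 0.1115]
ee_rot: [3.139, -0.0, 0.437]
force: [0.7, -0.4, -0.2]
width: 0.0921
gripper_force: 0.0
```

```bash
python3 go.py "[(.380,-.362,.10),(.38,-.362,.006)]"
python3 - <<'E'
from proj import *
im,W=look("side");cv2.imwrite("pics/i.png",cv2.resize(im[150:300,230:430],None,fx=3.5,fy=3.5))
for z in(.178,.144,.11): print(z,proj("side",np.array([.555,-.103,z])).round(1))
from rim import rim
im=rim(.160,.195)
if im is not None: cv2.imwrite("pics/i2.png",im)
E
```

```text
t 19.83 p [ 0.3808 -0.3624  0.1115] rot [ 3.1395e+00 -3.0000e-04  4.3670e-01] w 0.0921 F [ 0.7 -0.4 -0.2]
(0.38, -0.362, 0.1) total cm [-0.05 -0.07  1.15] rows 1 each [-0.05 -0.07  1.15]
(0.38, -0.362, 0.006) total cm [0.  0.  9.4] rows 3 each [0.   0.   3.13]
0.178 [272.9 197.7]
0.144 [272.9 217.8]
0.11 [272.9 237.3]
267 centre [ 0.5551 -0.1317] R 0.0274 slope [-0.017 -0.015] z 0.1732
```

View pics/i.png

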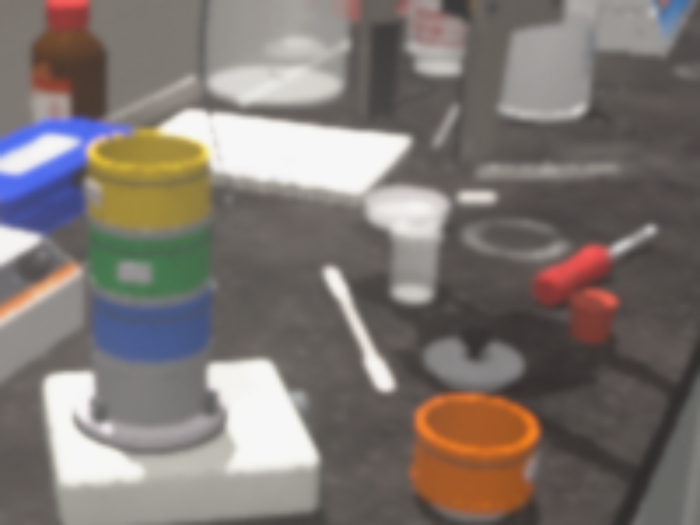

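The sieve stack is upright in the right order, with its rim level. The bottle stands at (414,250) in the crop. I'll grasp its body.

play_rows(deltas=[{"linear":[-0.05,-0.05,3.0],"rotation":[0,0,0],"grip":0},{"linear":[0,0,3.0],"rotation":[0,0,0],"grip":0},{"linear":[0,0,2.2],"rotation":[0,0,0],"grip":0},{"linear":[0,0,1.2],"rotation":[0,0,0],"grip":0},{"linear":[0,0,0.7],"rotation":[0,0,0],"grip":0}], squeeze=10)

```text
t: 20.35
tool_pos: [0.3791, -0.361, 0.0082]
ee_rot: [-3.14, 0.0, 0.436]
force: [1.0, -0.5, -0.9]
width: 0.0918
gripper_force: 0.0
```

play_rows(deltas=[{"linear":[0,0,0.1],"rotation":[0,0,0],"grip":0},{"linear":[0,0,0],"rotation":[0,0,0],"grip":0},{"linear":[0,0,0],"rotation":[0,0,0],"grip":0.3},{"linear":[0,0,0],"rotation":[0,0,0],"grip":0.5},{"linear":[0,0,0],"rotation":[0,0,0],"grip":0.55}])

```text
t: 20.77
tool_pos: [0.3799, -0.3626, 0.0095]
ee_rot: [3.139, -0.0, 0.436]
force: [0.5, -0.2, 0.6]
width: 0.0743
gripper_force: 0.0
```

play_rows(deltas=[{"linear":[0,0,0],"rotation":[0,0,0],"grip":0.6},{"linear":[0,0,0],"rotation":[0,0,0],"grip":0.62},{"linear":[0,0,0],"rotation":[0,0,0],"grip":1},{"linear":[0,0,0],"rotation":[0,0,0],"grip":1},{"linear":[0,0,0],"rotation":[0,0,0],"grip":1}])

```text
t: 21.18
tool_pos: [0.3793, -0.3618, 0.0083]
ee_rot: [-3.142, -0.0, 0.436]
force: [0.1, 0.8, 0.4]
width: 0.0406
gripper_force: 0.0
```

play_rows(deltas=[{"linear":[0,0,0],"rotation":[0,0,0],"grip":1},{"linear":[0,0,0],"rotation":[0,0,0],"grip":1},{"linear":[0,0,0],"rotation":[0,0,0],"grip":1}])

```text
t: 21.43
tool_pos: [0.3793, -0.3618, 0.0083]
ee_rot: [-3.141, 0.0, 0.436]
force: [-0.7, -0.0, 0.1]
width: 0.0324
gripper_force: 10.0
```

The width of 32.4 mm suggests the pads touch the taper under the collar. I'll regrip 4 mm lower.

play_rows(deltas=[{"linear":[0,0,0],"rotation":[0,0,0],"grip":0.5},{"linear":[0,0,0],"rotation":[0,0,0],"grip":0.5},{"linear":[0,0,0.2],"rotation":[0,0,0],"grip":0.5},{"linear":[0,0,0.2],"rotation":[0,0,0],"grip":0.5},{"linear":[0,0,0],"rotation":[0,0,0],"grip":0.55}])

```text
t: 21.85
tool_pos: [0.3791, -0.3615, 0.0037]
ee_rot: [-3.141, 0.0, 0.436]
force: [-0.1, 1.5, 0.1]
width: 0.0422
gripper_force: 0.0
```

play_rows(deltas=[{"linear":[0,0,0],"rotation":[0,0,0],"grip":1},{"linear":[0,0,0],"rotation":[0,0,0],"grip":1},{"linear":[0,0,0],"rotation":[0,0,0],"grip":1},{"linear":[0,0,0],"rotation":[0,0,0],"grip":1},{"linear":[0,0,0],"rotation":[0,0,0],"grip":1}])

```text
t: 22.27
tool_pos: [0.3793, -0.3618, 0.0043]
ee_rot: [3.142, 0.0, 0.436]
force: [0.4, -0.3, 0.2]
width: 0.0322
gripper_force: 10.0
```

play_rows(deltas=[{"linear":[0,0,-1.0],"rotation":[0,0,0],"grip":1},{"linear":[0,0,-3.0],"rotation":[0,0,0],"grip":1},{"linear":[0,0,-4.0],"rotation":[0,0,0],"grip":1},{"linear":[0,0,-2.0],"rotation":[0,0,-0.1],"grip":1},{"linear":[0,0,0],"rotation":[0,0,-0.117],"grip":1}])

```text
t: 22.68
tool_pos: [0.3818, -0.3654, 0.1111]
ee_rot: [3.13, 0.001, 0.658]
force: [-0.3, -0.3, 0.9]
width: 0.0324
gripper_force: 10.0
```

play_rows(deltas=[{"linear":[0,0,0],"rotation":[0,0,-0.117],"grip":1},{"linear":[0,0,0],"rotation":[0,0,-0.117],"grip":1},{"linear":[0,0,0],"rotation":[0,0,-0.117],"grip":1},{"linear":[0,0,0],"rotation":[0,0,-0.117],"grip":1},{"linear":[0,0,0],"rotation":[0,0,-0.117],"grip":1}])

```text
t: 23.1
tool_pos: [0.3794, -0.3619, 0.1052]
ee_rot: [3.141, 0.0, 1.244]
force: [0.3, -0.7, -0.3]
width: 0.0324
gripper_force: 10.0
```

play_rows(deltas=[{"linear":[0,0,0],"rotation":[0,0,-0.117],"grip":1},{"linear":[0,0,0],"rotation":[0,0,-0.117],"grip":1},{"linear":[0,0,0],"rotation":[0,0,-0.117],"grip":1},{"linear":[0,0,0],"rotation":[0,0,-0.117],"grip":1},{"linear":[0,0,0],"rotation":[0,0,0],"grip":1}])

```text
t: 23.52
tool_pos: [0.3794, -0.3619, 0.1051]
ee_rot: [3.141, 0.001, 1.709]
force: [-0.4, -0.1, -0.7]
width: 0.0326
gripper_force: 10.0
```

play_rows(deltas=[{"linear":[0,0,0],"rotation":[0,0,0],"grip":1},{"linear":[0,0,0],"rotation":[0,0,0],"grip":1},{"linear":[0,0,0],"rotation":[0,0,0],"grip":1}])

```text
t: 23.77
tool_pos: [0.3793, -0.3619, 0.1046]
ee_rot: [3.141, 0.0, 1.704]
force: [-0.1, -0.9, -0.2]
width: 0.0322
gripper_force: 10.0
```

```bash
python3 go.py "[(.400,-.033,.104),(.542,-.033,.104),(.542,-.033,.0045)]"
python3 - <<'E'
from proj import *
im,W=look("side");cv2.imwrite("pics/j.png",cv2.resize(im[100:280,250:450],None,fx=3,fy=3))
E
```

```text
t 23.77 p [ 0.3793 -0.3619  0.1046] rot [3.1415e+00 2.0000e-04 1.7038e+00] w 0.0322 F [-0.1 -0.9 -0.2]
(0.4, -0.033, 0.104) total cm [32.32  6.41  0.06] rows 9 each [3.59 0.71 0.01]
(0.542, -0.033, 0.104) total cm [-1.88 14.07 -0.  ] rows 4 each [-0.47  3.52 -0.  ]
(0.542, -0.033, 0.0045) total cm [0.   0.   9.95] rows 3 each [0.   0.   3.32]
```

View pics/j.png

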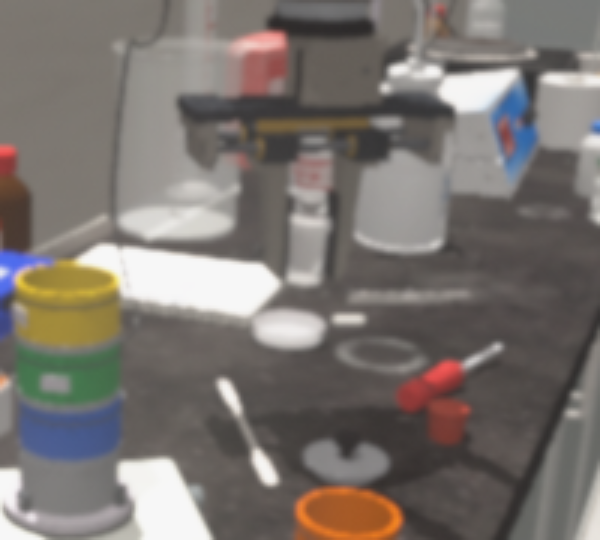

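The bottle is held at (307,250). I'll carry it round to the shaker's left.

play_rows(deltas=[{"linear":[1.8,0.36,0],"rotation":[0,0,0],"grip":1},{"linear":[3.3,0.65,0],"rotation":[0,0,0],"grip":1},{"linear":[3.6,0.71,0],"rotation":[0,0,0],"grip":1},{"linear":[3.6,0.71,0],"rotation":[0,0,0],"grip":1},{"linear":[3.6,0.71,0],"rotation":[0,0,0],"grip":1}])

```text
t: 24.23
tool_pos: [0.3888, -0.1986, 0.1043]
ee_rot: [3.141, -0.0, 1.704]
force: [0.2, 0.4, -0.2]
width: 0.0323
gripper_force: 10.0
```

play_rows(deltas=[{"linear":[3.6,0.71,0],"rotation":[0,0,0],"grip":1},{"linear":[3.6,0.71,0],"rotation":[0,0,0],"grip":1},{"linear":[3.6,0.71,0],"rotation":[0,0,0],"grip":1},{"linear":[3.4,0.67,0],"rotation":[0,0,0],"grip":1},{"linear":[2.2,0.47,0],"rotation":[0,0,0],"grip":1}])

```text
t: 24.65
tool_pos: [0.3989, -0.0304, 0.1043]
ee_rot: [3.141, -0.001, 1.706]
force: [0.8, 0.1, -0.7]
width: 0.0323
gripper_force: 10.0
```

play_rows(deltas=[{"linear":[0,0,0],"rotation":[0,0,0],"grip":1},{"linear":[0,0,0],"rotation":[0,0,0],"grip":1},{"linear":[0,0,0],"rotation":[0,0,0],"grip":1},{"linear":[0,0,0],"rotation":[0,0,0],"grip":1}])

```text
t: 24.98
tool_pos: [0.3995, -0.0341, 0.1044]
ee_rot: [3.141, 0.0, 1.704]
force: [0.5, 0.2, 0.4]
width: 0.0326
gripper_force: 10.0
```

```bash
python3 go.py "[(.542,-.033,.104),(.542,-.033,.0045)]"
```

```text
t 24.98 p [ 0.3995 -0.0341  0.1044] rot [3.1414e+00 4.0000e-04 1.7041e+00] w 0.0326 F [0.5 0.2 0.4]
(0.542, -0.033, 0.104) total cm [-1.78 14.14  0.04] rows 4 each [-0.45  3.53  0.01]
(0.542, -0.033, 0.0045) total cm [0.   0.   9.95] rows 3 each [0.   0.   3.32]
```

play_rows(deltas=[{"linear":[-0.25,2.0,0],"rotation":[0,0,0],"grip":1},{"linear":[-0.45,3.5,0],"rotation":[0,0,0],"grip":1},{"linear":[-0.45,3.6,0],"rotation":[0,0,0],"grip":1},{"linear":[-0.4,3.3,0],"rotation":[0,0,0],"grip":1},{"linear":[-0.23,1.74,0],"rotation":[0,0,0],"grip":1}])

```text
t: 25.4
tool_pos: [0.5452, -0.0334, 0.1044]
ee_rot: [3.14, 0.001, 1.704]
force: [0.9, 0.5, -0.1]
width: 0.0325
gripper_force: 10.0
```

play_rows(deltas=[{"linear":[0,0,1.5],"rotation":[0,0,0],"grip":1},{"linear":[0,0,2.5],"rotation":[0,0,0],"grip":1},{"linear":[0,0,2.0],"rotation":[0,0,0],"grip":1},{"linear":[0,0,0],"rotation":[0,0,0],"grip":1},{"linear":[0,0,0],"rotation":[0,0,0],"grip":1}])

```text
t: 25.82
tool_pos: [0.5409, -0.0326, 0.0434]
ee_rot: [-3.139, -0.001, 1.704]
force: [0.7, -0.2, -0.5]
width: 0.0327
gripper_force: 10.0
```

```bash
python3 go.py "[(.542,-.033,.012),(.542,-.033,.0045)]"
python3 - <<'E'
from proj import *
im,W=look("side");cv2.imwrite("pics/k.png",cv2.resize(im[180:360,200:400],None,fx=3,fy=3))
E
```

```text
t 25.82 p [ 0.5409 -0.0326  0.0434] rot [-3.1389e+00 -1.1000e-03  1.7039e+00] w 0.0327 F [ 0.7 -0.2 -0.5]
(0.542, -0.033, 0.012) total cm [-0.06  0.11  3.14] rows 1 each [-0.06  0.11  3.14]
(0.542, -0.033, 0.0045) total cm [0.   0.   0.75] rows 1 each [0.   0.   0.75]
```

View pics/k.png

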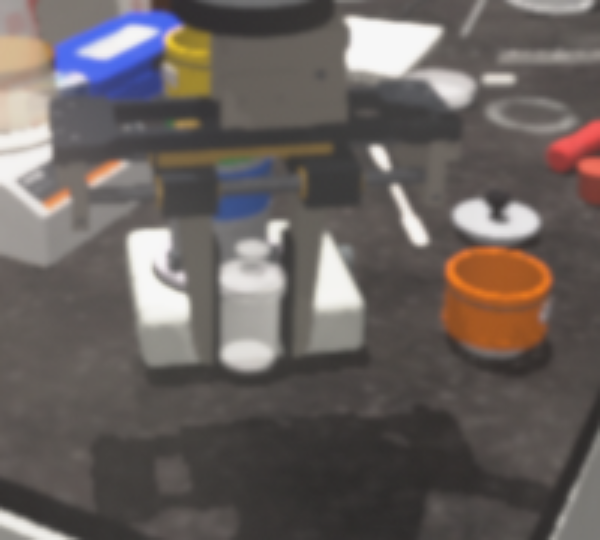

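The bottle is upright in the fingers at (250,310), left of the shaker. I'll set it down.

play_rows(deltas=[{"linear":[0,0.05,1.8],"rotation":[0,0,0],"grip":1},{"linear":[0,0,1.2],"rotation":[0,0,0],"grip":1},{"linear":[0,0,0.4],"rotation":[0,0,0],"grip":1},{"linear":[0,0,0.2],"rotation":[0,0,0],"grip":1},{"linear":[0,0,0],"rotation":[0,0,0],"grip":1}])

```text
t: 26.28
tool_pos: [0.5424, -0.0317, 0.0085]
ee_rot: [-3.142, -0.0, 1.706]
force: [0.6, -0.2, -1.2]
width: 0.0326
gripper_force: 10.0
```

play_rows(deltas=[{"linear":[0,0,0.15],"rotation":[0,0,0],"grip":1},{"linear":[0,0,0],"rotation":[0,0,0],"grip":1},{"linear":[0,0,0],"rotation":[0,0,0],"grip":1},{"linear":[0,0,0],"rotation":[0,0,0],"grip":1}])

```text
t: 26.62
tool_pos: [0.5426, -0.0317, 0.0072]
ee_rot: [3.141, 0.0, 1.706]
force: [0.3, 0.3, -0.7]
width: 0.0323
gripper_force: 10.0
```

play_rows(deltas=[{"linear":[0,0,0.15],"rotation":[0,0,0],"grip":1},{"linear":[0,0,0.1],"rotation":[0,0,0],"grip":1},{"linear":[0,0,0],"rotation":[0,0,0],"grip":1},{"linear":[0,0,0],"rotation":[0,0,0],"grip":1}])

```text
t: 26.95
tool_pos: [0.5423, -0.0316, 0.0042]
ee_rot: [-3.141, -0.0, 1.706]
force: [-1.4, -0.3, -0.2]
width: 0.0324
gripper_force: 10.0
```

play_rows(deltas=[{"linear":[0,0,0.03],"rotation":[0,0,0],"grip":0.62},{"linear":[0,0,0],"rotation":[0,0,0],"grip":0.58},{"linear":[0,0,0],"rotation":[0,0,0],"grip":0.5},{"linear":[0,0,0],"rotation":[0,0,0],"grip":0.4},{"linear":[0,0,0],"rotation":[0,0,0],"grip":0.35}])

```text
t: 27.37
tool_pos: [0.5424, -0.0317, 0.004]
ee_rot: [3.142, 0.0, 1.706]
force: [0.6, -0.4, -0.8]
width: 0.0569
gripper_force: 0.0
```

play_rows(deltas=[{"linear":[0,0,-1.5],"rotation":[0,0,0],"grip":0.35},{"linear":[0,0,-3.0],"rotation":[0,0,0],"grip":0.35},{"linear":[0,0,-4.0],"rotation":[0,0,0],"grip":0.35},{"linear":[0,0,-4.0],"rotation":[0,0,0],"grip":0.35},{"linear":[0,0,-4.0],"rotation":[0,0,0],"grip":0.35}])

```text
t: 27.78
tool_pos: [0.5418, -0.0315, 0.1706]
ee_rot: [-3.141, -0.0, 1.706]
force: [0.8, -0.3, -0.8]
width: 0.0595
gripper_force: 0.0
```

play_rows(deltas=[{"linear":[0.4,-3.5,-1.0],"rotation":[0,0,0],"grip":0.35},{"linear":[0.4,-3.5,0],"rotation":[0,0,0],"grip":0.35},{"linear":[0.4,-3.5,0],"rotation":[0,0,0],"grip":0.35},{"linear":[0.4,-3.5,0],"rotation":[0,0,0],"grip":0.35},{"linear":[0,0,0],"rotation":[0,0,0],"grip":0.35}])

```text
t: 28.2
tool_pos: [0.3958, -0.0334, 0.1772]
ee_rot: [-3.137, -0.001, 1.706]
force: [0.1, 0.4, -0.2]
width: 0.0598
gripper_force: 0.0
```

Run:
```python
from rim import *
im=rim(.160,.195)
im2,W=look("top");P=W.reshape(-1,3);P=P[(np.hypot(P[:,0]-.542,P[:,1]+.032)<.03)&(P[:,2]>.02)];print("bottle",len(P),((P.min(0)+P.max(0))/2).round(4) if len(P) else 0, P[:,2].max() if len(P) else 0)
Q=P[P[:,2]>.055];print(Q.mean(0).round(4) if len(Q) else 0)
s,_=look("side");print(read_state()["tool_pos"])
cv2.imwrite("pics/l.png",np.hstack([cv2.resize(s[150:350,180:430],(500,400)),cv2.resize(im2[100:350,150:330],(288,400))]))
```

```text
267 centre [ 0.5551 -0.1317] R 0.0274 slope [-0.022 -0.026] z 0.1732
bottle 229 [ 0.5436 -0.0311  0.0436] 0.06723838681122973
[ 0.5429 -0.0317  0.0633]
[ 0.40207901 -0.03488551  0.17954291]
```

View pics/l.png

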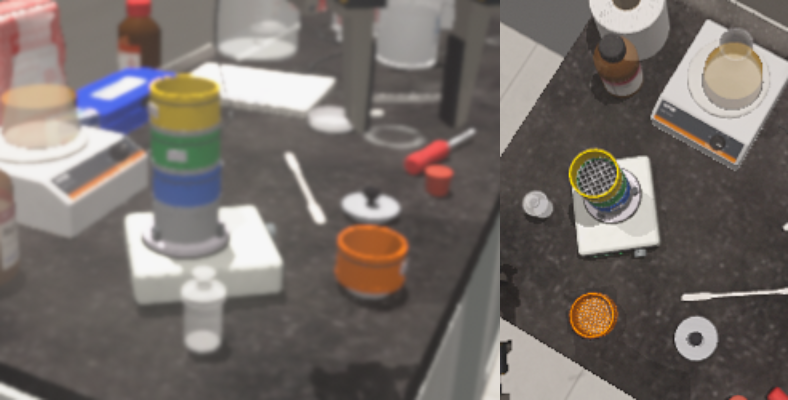

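The final view shows the stack straight at (185,150) in blue, green, yellow order. The bottle is upright beside it at (203,315), and the lid and brown bottle have not moved. Handing in.

```bash
python3 -c "
from bench import *
print(close_job())"
```

```text
the job is handed in; nothing more can be done
None
```

The job is handed in at about 28 s: the blue, green and yellow sieves are nested squarely on the pan, the sample bottle stands upright about 100 mm to the shaker's left, and the lid and brown bottle were left where they were.

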